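Sort bulbs and dibber on the balcony planter rail

TASK

Sort what stands on the balcony table onto the planter rail: both violet hyacinth bulbs into the blue-rimmed white pan, both brown daffodil bulbs into the all-white pan, each standing nose up on the pan's floor and clear of its neighbour, and the wooden dibber lying flat on the floor of the green tool tray beside the hand fork. Set everything down gently without dropping it, and leave the hand fork and the spray bottle where they are.

Things in the scene. Friction and masses are not known exactly. Their poses are not given: they have to be found in the camera images.
- daffodil_1: A brown daffodil bulb with a pale tip, rigid: a round body 42 mm in diameter from 12 to 27 mm above its underside, narrowing to a slim nose, 58 mm tall, flat base 30 mm in diameter, about 60 g; standing nose up on the table at the start. Origin: centre of its base; z points out of the nose. The two daffodils are alike.
- daffodil_2: Another brown daffodil bulb with a pale tip, rigid: a round body 42 mm in diameter from 12 to 27 mm above its underside, narrowing to a slim nose, 58 mm tall, flat base 30 mm in diameter, about 60 g; standing nose up on the table at the start. Origin: centre of its base; z points out of the nose. The two daffodils are alike.
- hyacinth_1: A violet hyacinth bulb with a pale tip, rigid: a round body 50 mm in diameter from 12 to 28 mm above its underside, narrowing to a short nose, 52 mm tall, flat base 36 mm in diameter, about 60 g; standing nose up on the table at the start. Origin: centre of its base; z points out of the nose. The two hyacinths are alike.
- hyacinth_2: Another violet hyacinth bulb with a pale tip, rigid: a round body 50 mm in diameter from 12 to 28 mm above its underside, narrowing to a short nose, 52 mm tall, flat base 36 mm in diameter, about 60 g; standing nose up on the table at the start. Origin: centre of its base; z points out of the nose. The two hyacinths are alike.
- dibber: Wooden dibber (planting stick), 140 mm long, lying flat on the table at the start: square handle 22 by 22 mm, light wood with a red band, from x = -70 to +20 mm, then a round darker point tapering to x = +70 mm. About 50 g. Origin: on its long axis, halfway along, 11 mm above the surface it lies on; x along its length to the point.
- plain_pan: All-white ceramic bulb pan, a low round open pot: 45 mm high, outer diameter 136 mm at the foot, 180 mm at the rim, wall 6 mm (inner diameter about 124 mm at the flat floor, which lies 6 mm above its underside); fixed on the planter rail, a dark steel deck with its top 20 mm above the table. Origin: centre of its underside, z up.
- blue_pan: White, blue-rimmed (rim and inner floor blue) ceramic bulb pan, a low round open pot: 45 mm high, outer diameter 136 mm at the foot, 180 mm at the rim, wall 6 mm (inner diameter about 124 mm at the flat floor, which lies 6 mm above its underside); fixed on the planter rail, a dark steel deck with its top 20 mm above the table. Origin: centre of its underside, z up.
- tool_tray: Green open steel tool tray, 160 mm (x) by 200 mm (y), 25 mm high, walls and floor 5 mm thick, fixed on the planter rail, a dark steel deck with its top 20 mm above the table. Origin: centre of its underside. The hand fork lies in its +x half (tray x from about 16 to 64 mm); the -x half is free.
- garden_fork: Steel hand fork, bystander, lying loose in the tool tray along the tray's y: 170 mm long, dark square handle 22 mm wide and high towards -y, three tines (48 mm across) towards +y. Origin: on its underside, where handle and neck meet, halfway along.
- spray_bottle: Orange plastic spray bottle with a white head, bystander, standing loose on the table at its right (-y) side: body 76 mm in diameter, 208 mm tall. Origin: centre of its underside, z up.
Mind the look-alikes: they are no part of the job. What is shaped like the daffodil_1 but black, red or turquoise is not meant.

How it is judged:
By the outcome, as a careful person would: the job done as asked, in the order asked, and still so for the second after the job is handed in, with the robot touching nothing.
It also fails if it takes over 118 s, if anything falls off the work surface, if the arm or the gripper's body presses on something with over 40 N, if the wrist force passes 120 N, or if a joint passes its speed limit or range.

ROBOT

A 6-joint arm with a two-finger parallel gripper is mounted at the origin on the work surface. World frame = base frame: x ahead of the robot, y to its left, z up, the work surface at z = 0. Lengths are in m, angles in rad, forces in N, time in s.
With the tool pointing down it reaches from about 0.35 to 0.975 m from the base axis. Payload 4.9 kg.
Tool frame: the origin (TCP) lies at the very end of the fingers, on their centre line; the grasp point (between the pads) lies ctrl.grip_point_offset behind it (ctrl.grip_point_offset is the distance from the TCP to the grasp point, in m); z points along the fingers, y is the line along which they close (so a half turn about z gives the same grasp; the last joint's range is limited). The gripper opens to 85 mm and grips with 20 to 120 N. Pads are 22 mm wide; open, the fingers measure 114 mm over their backs; the gripper's body (76 mm by 85 mm) begins 54 mm behind the grasp point. The pads swing forward as they close: fully open they stand 13 mm farther back than shut.
Start: joints at [-1.326, 0.053, 1.613, -0, 1.476, -0.119], TCP at [0.222, -0.584, 0.231] pointing down, gripper open.
Joint ranges: [-3.01, 3.01], [-1.01, 2.22], [0.06, 2.58], [-1.02, 4.17], [0.09, 2.62], [-3.14, 3.14]. Speed limits (rad/s): [2.57, 2.57, 3.14, 3.14, 3.14, 3.14].

INTERFACE

Orientations are given as a rotation vector (axis times angle).
In Python, from station import ctrl gives the robot as it stands. The module is installed in compiled form; this text tells all that it offers.
- The arm moves only by the tool drive_tool, never from a script. Its argument "steps" is a list of rows, each an object with "translation": the shift along the tool's x, y, z normalised to -1 to 1, where 1 is 4 cm, a list of three; "angular": the turn, a rotation vector about the tool's x, y, z normalised to -1 to 1, where 1 is 8 degrees, a list of three; "gripper": the opening, from 0 (shut) to 1 (fully open). In form: [{"translation": [dx, dy, dz], "angular": [wx, wy, wz], "gripper": gripper}, ...]. A call has 1 to 8 rows; each row shifts and turns the commanded pose from where the row before left it, along the tool's axes as they then stand; what a row does not reach is not made up. A row lasts 1/8 s, in which the tool goes at most 62.5 mm and 10.7 degrees, less where a joint would pass 70% of its speed; a pose out of reach is approached as far as the arm can. A call with a number of a shift or a turn outside -1 to 1 is refused whole. A call with a gripper value outside its range is refused whole. The fingers move at their own pace and stop on an object; "force" is the grip in N (left out, the last holds). Time passes only in rows, so rows that do not move let the fingers close. It gives the time, the measured TCP pose, the force, the opening and the grip force at its end, in the units of the state.
- ctrl.get_obs(): the state, without advancing time (a new reading comes with each control period).
- ctrl.get_image(name): name is "scene" or "top" or "wrist"; returns a dict with "color" (400x640x3 uint8, red, green, blue), "depth" (400x640 float32, m along the optical axis (not along the pixel's ray), 0 where there is no reading), "fx", "fy", "cx", "cy" (pixels), "k1" (the pictures are not rectified: a ray, as slopes to the right and down, at radius r is drawn at 1 + k1 r^2 times it, then the intrinsics apply), "R" (3x3) and "t" (3): a world point X has camera coordinates R X + t. Camera axes: x right, y down, z forward; pixel columns grow to the right and rows downward; lengths in m; the calibration is good to about 2 mm. A picture is of the moment at which its call begins.
- ctrl.finish_job(): hands the job in; it is judged then, once.
The state is a dict: "t": time; "q": joint angles; "dq": joint speeds; "effort": joint torques, N m; "tool_pos": TCP position; "tool_rot": TCP orientation; "contact_force": force on the tool from outside, world axes, zero at the start; "wrist_torque": the same for the moment, N m; "opening": finger opening in m; "grip_force": force on a finger pad.
Only numpy, scipy, OpenCV 4.12 (cv2) and the standard library are available. Lean on these libraries where they do the work, as an engineer would, in place of code of your own. Each camera call takes 0.05 s, during which the arm holds its last target. There are 200 camera calls.

## Working session

There is one attempt and no reset: what is moved stays moved. The work goes in short steps, Python scripts to look and compute and a tool call to move; the robot and the scene stay as the last step left them, time stands still between calls to the robot, and variables do not carry over. Pictures are saved under pics/ and viewed, at most 14 in all, crops included, and the job is handed in when it is done.

Besides the shell and the picture viewer there is one more tool, called after "Emit:" in YAML: its name, and indented under it one key for each argument. drive_tool: Moves the arm, as the interface text tells. Its arguments: {"type":"object","properties":{"steps":{"type":"array"},"force":{"type":"number"}},"required":["steps"]}

```bash
mkdir -p pics; python3 - <<'E'
from station import ctrl
import cv2,numpy as np
o=ctrl.get_obs();print({k:np.round(v,4).tolist() for k,v in o.items()},ctrl.grip_point_offset)
for n in("scene","top"):
    i=ctrl.get_image(n);cv2.imwrite(f"pics/{n}0.png",i["color"][:,:,::-1]);np.savez(f"{n}0.npz",**i)
    print(n,[np.round(i[k],4).tolist() for k in("fx","fy","cx","cy","k1","R","t")])
E
```

```text
{'t': 0.0, 'q': [-1.326, 0.0533, 1.6143, 0.0, 1.476, -0.119], 'dq': [-0.0004, -0.0015, 0.0011, -0.001, -0.001, -0.0006], 'effort': [-0.0014, -39.3681, -37.018, -0.0002, 0.007, 0.0], 'tool_pos': [0.2222, -0.5835, 0.2301], 'tool_rot': [-3.0877, -0.5679, 0.0002], 'contact_force': [-0.1603, 0.0588, 1.266], 'wrist_torque': [0.0467, 0.0058, -0.0013], 'grip_force': 0.0, 'opening': 0.085} 0.0187
scene [376.0612, 376.0612, 314.3455, 202.8901, -0.0158, [[0.7982, 0.6024, 0.0089], [0.3823, -0.495, -0.7803], [-0.4656, 0.6262, -0.6254]], [-0.3372, -0.2, 1.3894]]
top [377.1501, 377.1501, 320.0638, 194.5735, -0.0437, [[0.0288, -0.9992, -0.0268], [-0.9885, -0.0245, -0.1489], [0.1481, 0.0308, -0.9885]], [-0.122, 0.5266, 0.8925]]
```

View pics/top0.png

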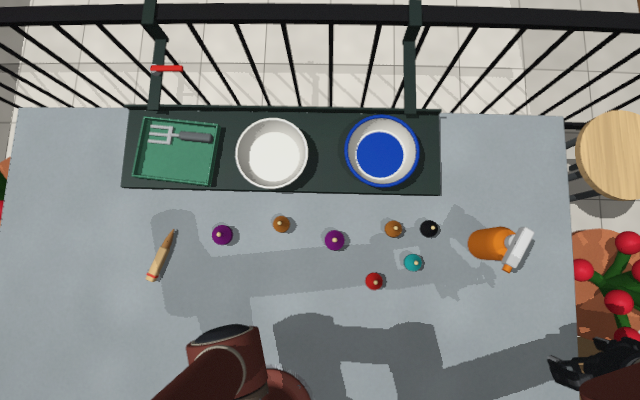

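View pics/scene0.png

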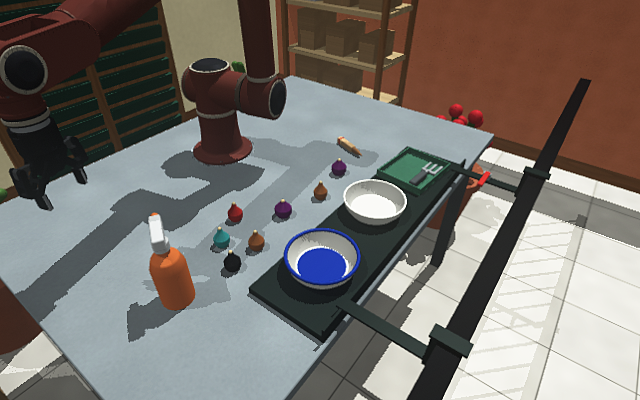

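The top view shows violet bulbs at (223,235) and (335,240) and brown ones at (282,224) and (394,229). The look-alikes are black (429,228), turquoise (413,262) and red (375,281). The dibber is at (162,255), the tray at (177,150), the white pan at (272,153) and the blue pan at (381,152). The scene view shows the same layout, with the arm out of the way to the left.

```bash
cat > h.py <<'E'
import numpy as np,cv2
from scipy.spatial.transform import Rotation as Ro
def load(n): return dict(np.load(n))
def rays(I,px):
    px=np.atleast_2d(np.array(px,float)); d=(px-[I["cx"],I["cy"]])/[I["fx"],I["fy"]]
    u=d.copy()
    for _ in range(10): u=d/(1+I["k1"]*(u**2).sum(1,keepdims=True))
    return np.c_[u,np.ones(len(u))]
def plane(I,px,z):
    w=rays(I,px)@I["R"]; c=-I["R"].T@I["t"]
    return c+w*((z-c[2])/w[:,2:])
def dep(I,px):
    px=np.atleast_2d(np.array(px)).astype(int); z=I["depth"][px[:,1],px[:,0]]
    P=rays(I,px)*z[:,None]; return ((P-I["t"])@I["R"])[z>0]
def mask(I,lo,hi,box=None):
    h=cv2.cvtColor(I["color"],cv2.COLOR_RGB2HSV); m=cv2.inRange(h,np.array(lo),np.array(hi))
    if box:
        k=np.zeros_like(m);x0,y0,x1,y1=box;k[y0:y1,x0:x1]=1;m=m*k
    return m
def pix(m): return np.argwhere(m>0)[:,::-1]
E
python3 - <<'E'
from h import *
I=load("top0.npz"); S=load("scene0.npz")
print("cam",(-I["R"].T@I["t"]).round(3))
hsv=cv2.cvtColor(I["color"],cv2.COLOR_RGB2HSV)
boxes=dict(h1=(205,220,240,250),h2=(318,224,352,256),d1=(268,210,298,238),d2=(380,216,408,242))
for n,b in boxes.items():
    tip=0.052 if n[0]=='h' else 0.058; zb=0.02
    m=mask(I,(125,80,30),(165,255,255),b) if n[0]=='h' else mask(I,(5,110,60),(22,255,255),b)
    p=pix(m); (cx,cy),r=cv2.minEnclosingCircle(p.astype(np.float32))
    P=dep(I,p); up=P[P[:,2]>0.035]
    # pale tip: 
    q=pix(mask(I,(0,0,150),(40,110,255),b)); 
    print(n,len(p),"circ",round(cx,1),round(cy,1),round(r,1),"plane",plane(I,(cx,cy),zb)[0].round(4),
     "depthup",up.mean(0).round(4),"zmax",P[:,2].max().round(3),"tip",len(q),q.mean(0).round(1) if len(q) else '',plane(I,q.mean(0),tip-.003)[0].round(4) if len(q) else '')
m=mask(I,(5,50,60),(30,255,255),(140,222,180,290)); p=pix(m)
P=dep(I,p);P=P[P[:,2]>0.006]; 
rect=cv2.minAreaRect((P[:,:2]*1000).astype(np.float32));print("dib",len(P),P[:,2].max(),np.round(rect[0],1),np.round(rect[1],1),rect[2],"ends",P[P[:,0].argmax()].round(3),P[P[:,0].argmin()].round(3))
# pans & tray
m=mask(I,(105,120,60),(125,255,255),(335,105,430,195)); p=pix(m); P=dep(I,p); R=P[P[:,2]>0.058]; F=P[P[:,2]<.04]
print("blue rim",cv2.minEnclosingCircle((R[:,:2]*1000).astype(np.float32)),R[:,2].mean(),"floor",F[:,2].mean(),cv2.minEnclosingCircle((F[:,:2]*1000).astype(np.float32)))
m=mask(I,(0,0,120),(180,60,255),(228,110,316,192)); p=pix(m); P=dep(I,p); R=P[(P[:,2]>0.058)&(P[:,2]<.075)]; F=P[(P[:,2]<.032)&(P[:,2]>.02)]
print("plain rim",cv2.minEnclosingCircle((R[:,:2]*1000).astype(np.float32)),R[:,2].mean(),"floor",F[:,2].mean(),cv2.minEnclosingCircle((F[:,:2]*1000).astype(np.float32)))
m=mask(I,(65,80,50),(90,255,255),(128,110,225,192)); p=pix(m); P=dep(I,p); R=P[P[:,2]>0.037];F=P[P[:,2]<.03]
print("tray rim",cv2.minAreaRect((R[:,:2]*1000).astype(np.float32)),R[:,2].mean(),F[:,2].mean())
# fork
p=pix(cv2.inRange(hsv,np.array((0,0,40)),np.array((180,70,230))));p=p[(p[:,0]>142)&(p[:,0]<212)&(p[:,1]>120)&(p[:,1]<160)]
P=dep(I,p);P=P[P[:,2]>.03];print("fork",P.min(0).round(3),P.max(0).round(3))
# railing height
for px in [(300,15),(150,60),(410,60),(412,20),(300,108)]: print(px,dep(I,px).round(3))
m=mask(I,(5,150,120),(20,255,255),(460,220,515,270));print("bottle",dep(I,pix(m)).mean(0).round(3))
print("toolR",Ro.from_rotvec([-3.0877,-.5679,.0002]).as_matrix().round(3))
c=cv2.resize(I["color"][195:300,140:460],None,fx=2.5,fy=2.5,interpolation=cv2.INTER_CUBIC);cv2.imwrite("pics/crop0.png",c[:,:,::-1])
E
```

```text
cam [ 0.392 -0.136  0.957]
h1 302 circ 221.9 234.6 10.2 plane [0.425  0.1354 0.02  ] depthup [0.4243 0.1311 0.0418] zmax 0.055 tip 11 [218. 234.] [0.4252 0.1366 0.049 ]
h2 290 circ 334.0 240.0 10.0 plane [ 0.4199 -0.1449  0.02  ] depthup [ 0.4196 -0.1463  0.0418] zmax 0.053 tip 16 [334.  239.5] [ 0.4202 -0.1446  0.049 ]
d1 195 circ 280.9 223.9 8.2 plane [ 0.456  -0.0117  0.02  ] depthup [ 0.456  -0.0149  0.0427] zmax 0.062 tip 19 [277.2 224.5] [ 0.452  -0.0074  0.055 ]
d2 210 circ 393.0 228.5 8.4 plane [ 0.4521 -0.29    0.02  ] depthup [ 0.4512 -0.2865  0.0422] zmax 0.062 tip 12 [395.5 227.5] [ 0.4523 -0.2902  0.055 ]
dib 476 0.027729270989724317 [370.7 287.2] [ 22.2 138.4] 67.75363159179688 ends [0.435 0.263 0.017] [0.304 0.305 0.014]
blue rim ((639.042236328125, -253.9076690673828), 91.68234252929688) 0.0688017142290105 floor 0.027285436658316446 ((652.0615844726562, -260.7997131347656), 97.91046142578125)
plain rim ((627.5814819335938, 13.496443748474121), 89.82646942138672) 0.0649469941102989 floor 0.027643180892072933 ((638.9476318359375, 22.009321212768555), 94.8032455444336)
tray rim ((634.6989135742188, 263.90643310546875), (200.8042449951172, 160.41123962402344), 84.86619567871094) 0.04469844491740205 0.026699484642956295
fork [0.654 0.173 0.03 ] [0.708 0.342 0.054]
(300, 15) [[ 0.963 -0.048  0.117]]
(150, 60) [[ 1.302  0.781 -0.745]]
(410, 60) [[ 0.884 -0.33   0.051]]
(412, 20) [[ 0.949 -0.32   0.124]]
(300, 108) [[ 0.751 -0.05   0.041]]
bottle [ 0.418 -0.491  0.105]
toolR [[ 0.935  0.356 -0.001]
 [ 0.356 -0.935  0.002]
 [ 0.    -0.002 -1.   ]]
```

View pics/crop0.png

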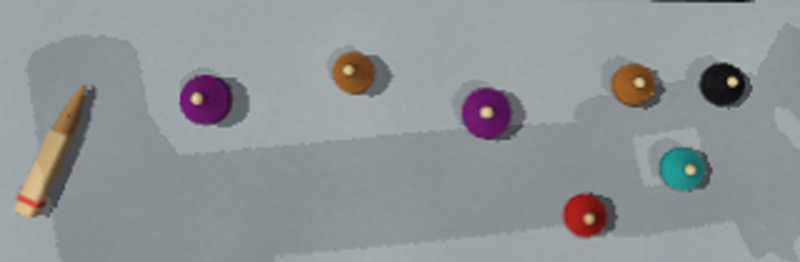

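The crop confirms the choice. The violet pair is at crop (206,99) and (486,113), and the brown pair at (353,72) and (634,85). The black, turquoise and red ones are look-alikes by colour. The dibber's red-banded handle end is at the lower left. First I'll go above hyacinth_2 at (0.420,-0.145).

```bash
cat > plan.py <<'E'
import sys;from h import *;from station import ctrl
def plan(x,y,z,yaw,nmin=1):
    o=ctrl.get_obs();R=Ro.from_rotvec(o["tool_rot"]);p=np.array(o["tool_pos"])
    c,s=np.cos(np.radians(yaw)),np.sin(np.radians(yaw))
    T=Ro.from_matrix(np.array([[c,s,0],[s,-c,0],[0,0,-1]]));d=np.array([x,y,z])-p
    w=(R.inv()*T).as_rotvec(degrees=True)
    n=int(max(nmin,np.ceil(np.linalg.norm(d)/.0395),np.ceil(np.abs(w).max()/7.9)))
    print("t",round(o["t"],2),"n",n,"d",d.round(4))
    last=None;k=0
    for i in range(n):
        Ri=R*Ro.from_rotvec(w*i/n,degrees=True)
        print((Ri.inv().apply(d/n)/.04).round(2).tolist(),(w/n/8).round(3).tolist())
a=list(map(float,sys.argv[1:5]));plan(*a,*map(int,sys.argv[5:6]))
E
python3 plan.py .42 -.145 .16 90
```

```text
t 0.1 n 13 d [ 0.1977  0.4385 -0.0702]
[0.66, -0.65, 0.14] [-0.001, -0.001, -0.665]
[0.71, -0.59, 0.14] [-0.001, -0.001, -0.665]
[0.76, -0.52, 0.14] [-0.001, -0.001, -0.665]
[0.81, -0.45, 0.14] [-0.001, -0.001, -0.665]
[0.85, -0.37, 0.14] [-0.001, -0.001, -0.665]
[0.88, -0.29, 0.14] [-0.001, -0.001, -0.665]
[0.9, -0.21, 0.14] [-0.001, -0.001, -0.665]
[0.92, -0.12, 0.14] [-0.001, -0.001, -0.665]
[0.92, -0.04, 0.14] [-0.001, -0.001, -0.665]
[0.92, 0.05, 0.14] [-0.001, -0.001, -0.665]
[0.92, 0.13, 0.14] [-0.001, -0.001, -0.665]
[0.9, 0.22, 0.14] [-0.001, -0.001, -0.665]
[0.87, 0.3, 0.13] [-0.001, -0.001, -0.665]
```

Emit:
drive_tool:
  steps:
    - {"translation":[0.66,-0.65,0.14],"angular":[0,0,-0.665],"gripper":1}
    - {"translation":[0.71,-0.59,0.14],"angular":[0,0,-0.665],"gripper":1}
    - {"translation":[0.76,-0.52,0.14],"angular":[0,0,-0.665],"gripper":1}
    - {"translation":[0.81,-0.45,0.14],"angular":[0,0,-0.665],"gripper":1}
    - {"translation":[0.85,-0.37,0.14],"angular":[0,0,-0.665],"gripper":1}
    - {"translation":[0.88,-0.29,0.14],"angular":[0,0,-0.665],"gripper":1}
    - {"translation":[0.9,-0.21,0.14],"angular":[0,0,-0.665],"gripper":1}
    - {"translation":[0.92,-0.12,0.14],"angular":[0,0,-0.665],"gripper":1}

```text
t: 1.1
tool_pos: [0.3443, -0.3128, 0.1858]
tool_rot: [-2.67, -1.654, -0.0]
contact_force: [0.7, -1.2, -0.2]
opening: 0.0852
grip_force: 0.0
```

Emit:
drive_tool:
  steps:
    - {"translation":[0.92,-0.04,0.14],"angular":[0,0,-0.665],"gripper":1}
    - {"translation":[0.92,0.05,0.14],"angular":[0,0,-0.665],"gripper":1}
    - {"translation":[0.92,0.13,0.14],"angular":[0,0,-0.665],"gripper":1}
    - {"translation":[0.9,0.22,0.14],"angular":[0,0,-0.665],"gripper":1}
    - {"translation":[0.87,0.3,0.13],"angular":[0,0,-0.665],"gripper":1}
    - {"translation":[0,0,0],"angular":[0,0,0],"gripper":1}

```text
t: 1.85
tool_pos: [0.4198, -0.1438, 0.1579]
tool_rot: [-2.216, -2.224, 0.001]
contact_force: [-0.5, -0.9, 0.9]
opening: 0.0857
grip_force: 0.0
```

```bash
python3 - <<'E'
from h import *
from station import ctrl
i=ctrl.get_image("wrist");cv2.imwrite("pics/w1.png",i["color"][:,:,::-1]);np.savez("w1.npz",**i)
print("cam",(-i["R"].T@i["t"]).round(3),i["R"].round(2).tolist())
E
python3 plan.py .42 -.145 .002 90
```

```text
cam [ 0.42  -0.069  0.3  ] [[1.0, 0.0, -0.0], [0.0, -0.95, 0.3], [0.0, -0.3, -0.95]]
t 1.9 n 4 d [ 0.0003 -0.     -0.1563]
[-0.0, 0.0, 0.98] [-0.002, -0.0, 0.003]
[-0.0, 0.0, 0.98] [-0.002, -0.0, 0.003]
[-0.0, 0.0, 0.98] [-0.002, -0.0, 0.003]
[-0.0, 0.0, 0.98] [-0.002, -0.0, 0.003]
```

View pics/w1.png

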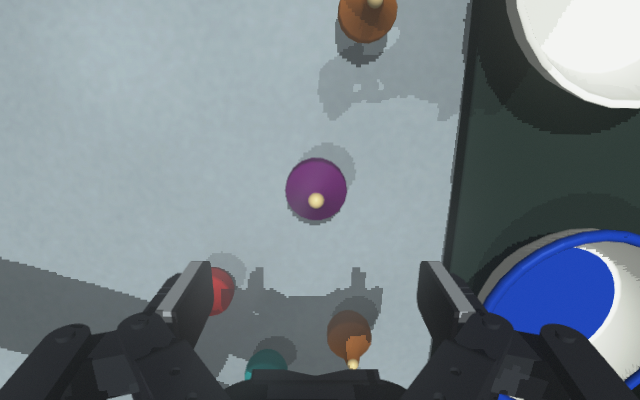

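The wrist view shows the violet bulb at (316,189) with its tip at (316,200), centred between the fingers. I'll triangulate it.

```bash
python3 - <<'E'
from h import *
I=load("w1.npz")
q=pix(mask(I,(0,20,140),(40,140,255),(300,185,330,215)));print(len(q),q.mean(0),plane(I,q.mean(0),.049)[0].round(4))
p=pix(mask(I,(125,80,30),(165,255,255),(270,140,360,230)));(c,r)=cv2.minEnclosingCircle(p.astype(np.float32));print(c,r,plane(I,c,.022)[0].round(4))
P=dep(I,p);print(P[P[:,2]>.035].mean(0),P[:,2].max())
E
```

```text
187 [315.52406417 199.90374332] [ 0.4205 -0.1484  0.049 ]
(316.0277099609375, 188.49636840820312) 30.761287689208984 [ 0.4209 -0.1472  0.022 ]
[ 0.42087471 -0.14371222  0.04113291] 0.05179324706852389
```

Emit:
drive_tool:
  steps:
    - {"translation":[-0.04,0.02,1],"angular":[0,0,0],"gripper":1}
    - {"translation":[0,0,1],"angular":[0,0,0],"gripper":1}
    - {"translation":[0,0,1],"angular":[0,0,0],"gripper":1}
    - {"translation":[0,0,0.6],"angular":[0,0,0],"gripper":1}
    - {"translation":[0,0,0.3],"angular":[0,0,0],"gripper":1}
    - {"translation":[0,0,0],"angular":[0,0,0],"gripper":0.4}
    - {"translation":[0,0,0],"angular":[0,0,0],"gripper":0.3}
    - {"translation":[0,0,0],"angular":[0,0,0],"gripper":0.3}
  force: 25

```text
t: 2.9
tool_pos: [0.422, -0.1482, 0.0045]
tool_rot: [2.219, 2.219, 0.001]
contact_force: [-0.9, -0.2, 2.8]
opening: 0.0482
grip_force: 26.1
```

Emit:
drive_tool:
  steps:
    - {"translation":[0,0,0],"angular":[0,0,0],"gripper":0.3}
    - {"translation":[0,0,-0.2],"angular":[0,0,0],"gripper":0.3}
    - {"translation":[0,0,-0.6],"angular":[0,0,0],"gripper":0.3}
    - {"translation":[0,0,-0.8],"angular":[0,0,0],"gripper":0.3}
    - {"translation":[0,0,-0.9],"angular":[0,0,0],"gripper":0.3}
    - {"translation":[0,0,-0.8],"angular":[0,0,0],"gripper":0.3}
    - {"translation":[0,0,0],"angular":[0,0,0],"gripper":0.3}

```text
t: 3.78
tool_pos: [0.4225, -0.1481, 0.138]
tool_rot: [2.217, 2.218, 0.003]
contact_force: [-1.0, -0.0, -1.3]
opening: 0.0483
grip_force: 26.1
```

```bash
python3 - <<'E'
from h import *
from station import ctrl
i=ctrl.get_image("wrist");cv2.imwrite("pics/w2.png",i["color"][:,:,::-1]);np.savez("w2.npz",**i)
o=ctrl.get_obs();print(o["tool_pos"],o["contact_force"],o["opening"],o["grip_force"])
# pan rims by ellipse outline in top image, projected to rim height
I=load("top0.npz")
def fit(P):
    A=np.c_[2*P[:,:2],np.ones(len(P))];s=np.linalg.lstsq(A,(P[:,:2]**2).sum(1),rcond=None)[0];return s[:2],np.sqrt(s[2]+s[0]**2+s[1]**2)
for n,m in(("blue",mask(I,(105,120,60),(125,255,255),(335,105,430,195))),("plain",mask(I,(0,0,120),(180,60,255),(228,114,316,192)))):
    c=max(cv2.findContours(m,cv2.RETR_EXTERNAL,cv2.CHAIN_APPROX_NONE)[0],key=len)[:,0]
    h=cv2.convexHull(c)[:,0];P=plane(I,h,.065);print(n,fit(P))
    if n=="blue":
        f=pix(m*0+mask(I,(105,120,60),(125,255,255),(356,131,404,180)));
        k=max(cv2.findContours(cv2.erode(mask(I,(105,120,60),(125,255,255),(352,127,408,185)),np.ones((3,3))),cv2.RETR_EXTERNAL,cv2.CHAIN_APPROX_NONE)[0],key=len)[:,0]
        print("floor",fit(plane(I,k,.026)))
E
```

```text
[ 0.4212643  -0.14745771  0.13578294] [-0.3229594   0.219659   -0.28408574] 0.04815206740459811 26.086151711060666
blue (array([ 0.63896716, -0.254766  ]), np.float64(0.09211647537278746))
floor (array([ 0.6384857 , -0.25493387]), np.float64(0.053972017755235906))
plain (array([0.62740305, 0.01451409]), np.float64(0.08990450574970264))
```

View pics/w2.png

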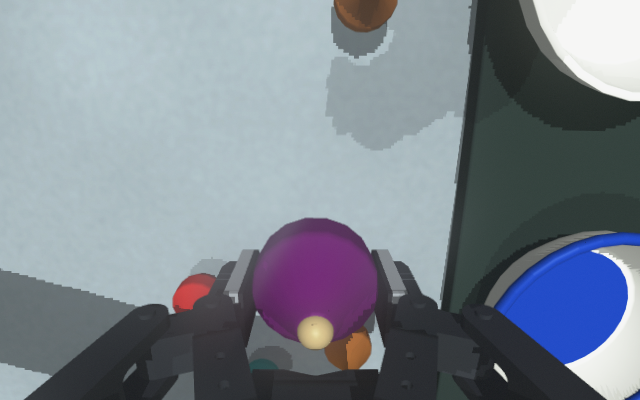

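The bulb is held upright between the pads at (316,275). Next, carry it to the -y half of the blue pan at (0.639,-0.285).

```bash
python3 plan.py .639 -.285 .115 90 8
```

```text
t 3.83 n 8 d [ 0.2177 -0.1375 -0.0208]
[-0.43, 0.68, 0.07] [0.002, 0.001, 0.0]
[-0.43, 0.68, 0.07] [0.002, 0.001, 0.0]
[-0.43, 0.68, 0.07] [0.002, 0.001, 0.0]
[-0.43, 0.68, 0.07] [0.002, 0.001, 0.0]
[-0.43, 0.68, 0.07] [0.002, 0.001, 0.0]
[-0.43, 0.68, 0.07] [0.002, 0.001, 0.0]
[-0.43, 0.68, 0.07] [0.002, 0.001, 0.0]
[-0.43, 0.68, 0.07] [0.002, 0.001, 0.0]
```

Emit:
drive_tool:
  steps:
    - {"translation":[-0.43,0.68,0],"angular":[0,0,0],"gripper":0.3}
    - {"translation":[-0.43,0.68,0],"angular":[0,0,0],"gripper":0.3}
    - {"translation":[-0.43,0.68,0],"angular":[0,0,0],"gripper":0.3}
    - {"translation":[-0.43,0.68,0.1],"angular":[0,0,0],"gripper":0.3}
    - {"translation":[-0.43,0.68,0.1],"angular":[0,0,0],"gripper":0.3}
    - {"translation":[-0.43,0.68,0.1],"angular":[0,0,0],"gripper":0.3}
    - {"translation":[-0.43,0.68,0.1],"angular":[0,0,0],"gripper":0.3}
    - {"translation":[-0.43,0.68,0.1],"angular":[0,0,0],"gripper":0.3}

```text
t: 4.82
tool_pos: [0.6378, -0.2846, 0.1114]
tool_rot: [-2.218, -2.218, 0.002]
contact_force: [0.2, 0.3, -0.3]
opening: 0.0486
grip_force: 26.1
```

Emit:
drive_tool:
  steps:
    - {"translation":[0,0,0],"angular":[0,0,0],"gripper":0.3}
    - {"translation":[0,0,0.2],"angular":[0,0,0],"gripper":0.3}
    - {"translation":[0,0,0],"angular":[0,0,0],"gripper":0.3}

```text
t: 5.2
tool_pos: [0.6367, -0.2838, 0.1048]
tool_rot: [-2.219, -2.219, 0.001]
contact_force: [0.9, -0.1, 0.2]
opening: 0.0483
grip_force: 26.2
```

```bash
python3 plan.py .639 -.285 .0315 90
```

```text
t 5.2 n 2 d [ 0.0023 -0.0012 -0.0733]
[-0.02, 0.03, 0.92] [-0.011, -0.007, 0.001]
[-0.02, 0.03, 0.92] [-0.011, -0.007, 0.001]
```

Emit:
drive_tool:
  steps:
    - {"translation":[-0.03,0.05,0.5],"angular":[0,0,0],"gripper":0.3}
    - {"translation":[0,0,0.5],"angular":[0,0,0],"gripper":0.3}
    - {"translation":[0,0,0.4],"angular":[0,0,0],"gripper":0.3}
    - {"translation":[0,0,0.2],"angular":[0,0,0],"gripper":0.3}
    - {"translation":[0,0,0.1],"angular":[0,0,0],"gripper":0.3}
    - {"translation":[0,0,0],"angular":[0,0,0],"gripper":0.3}

```text
t: 5.95
tool_pos: [0.6406, -0.2862, 0.039]
tool_rot: [2.221, 2.221, 0.0]
contact_force: [0.2, 0.0, -0.8]
opening: 0.0481
grip_force: 26.2
```

Emit:
drive_tool:
  steps:
    - {"translation":[0,0,0.1],"angular":[0,0,0],"gripper":0.3}
    - {"translation":[0,0,0.05],"angular":[0,0,0],"gripper":0.3}
    - {"translation":[0,0,0],"angular":[0,0,0],"gripper":0.3}

```text
t: 6.32
tool_pos: [0.6403, -0.2861, 0.0328]
tool_rot: [-2.221, -2.221, 0.0]
contact_force: [0.1, -0.1, -0.6]
opening: 0.0484
grip_force: 26.2
```

Emit:
drive_tool:
  steps:
    - {"translation":[0,0,0.03],"angular":[0,0,0],"gripper":0.3}
    - {"translation":[0,0,0.02],"angular":[0,0,0],"gripper":0.3}
    - {"translation":[0,0,0],"angular":[0,0,0],"gripper":0.3}

```text
t: 6.7
tool_pos: [0.6404, -0.2861, 0.0308]
tool_rot: [-2.221, -2.222, 0.0]
contact_force: [-0.3, -0.6, 0.4]
opening: 0.0485
grip_force: 26.2
```

Emit:
drive_tool:
  steps:
    - {"translation":[0,0,0.03],"angular":[0,0,0],"gripper":0.3}
    - {"translation":[0,0,0],"angular":[0,0,0],"gripper":0.3}

```text
t: 6.95
tool_pos: [0.6406, -0.2862, 0.0306]
tool_rot: [2.221, 2.221, 0.0]
contact_force: [-1.8, 1.1, 4.5]
opening: 0.0485
grip_force: 26.5
```

Contact is felt at 4.5 N, so I release with a small opening and rise.

Emit:
drive_tool:
  steps:
    - {"translation":[0,0,0],"angular":[0,0,0],"gripper":0.7}
    - {"translation":[0,0,0],"angular":[0,0,0],"gripper":0.7}
    - {"translation":[0,0,-0.2],"angular":[0,0,0],"gripper":0.7}
    - {"translation":[0,0,-0.6],"angular":[0,0,0],"gripper":0.7}
    - {"translation":[0,0,-0.9],"angular":[0,0,0],"gripper":0.7}
    - {"translation":[0,0,-1],"angular":[0,0,0],"gripper":1}
    - {"translation":[0,0,0],"angular":[0,0,0],"gripper":1}

```text
t: 7.82
tool_pos: [0.6436, -0.288, 0.1457]
tool_rot: [2.213, 2.213, 0.005]
contact_force: [1.1, 0.9, 0.2]
opening: 0.0856
grip_force: 0.0
```

```bash
python3 - <<'E'
from h import *
from station import ctrl
i=ctrl.get_image("wrist");cv2.imwrite("pics/w3.png",i["color"][:,:,::-1])
q=pix(mask(i,(125,80,30),(165,255,255),(100,50,540,400)));print(len(q),q.mean(0))
E
python3 plan.py .425 .136 .13 90
```

```text
3319 [310.35583007 189.76348298]
t 7.88 n 13 d [-0.2173  0.4232 -0.0125]
[0.81, -0.42, 0.02] [0.003, 0.002, 0.0]
[0.81, -0.42, 0.02] [0.003, 0.002, 0.0]
[0.81, -0.42, 0.02] [0.003, 0.002, 0.0]
[0.81, -0.42, 0.02] [0.003, 0.002, 0.0]
[0.81, -0.42, 0.02] [0.003, 0.002, 0.0]
[0.81, -0.42, 0.02] [0.003, 0.002, 0.0]
[0.81, -0.42, 0.02] [0.003, 0.002, 0.0]
[0.81, -0.42, 0.02] [0.003, 0.002, 0.0]
[0.81, -0.42, 0.02] [0.003, 0.002, 0.0]
[0.81, -0.42, 0.02] [0.003, 0.002, 0.0]
[0.81, -0.42, 0.02] [0.003, 0.002, 0.0]
[0.81, -0.42, 0.02] [0.003, 0.002, 0.0]
[0.81, -0.42, 0.02] [0.003, 0.002, 0.0]
```

View pics/w3.png

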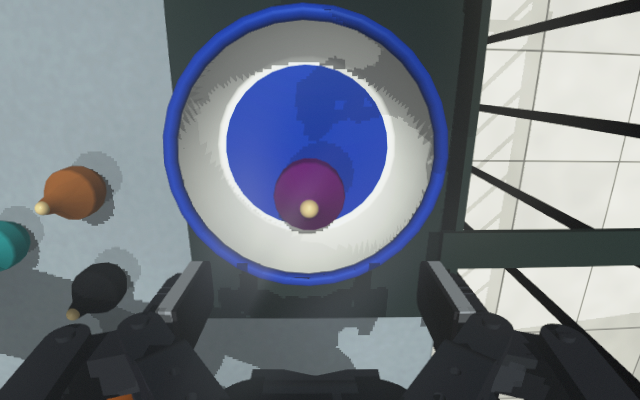

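hyacinth_2 stands nose up in the blue pan at (310,190). Next is hyacinth_1.

Emit:
drive_tool:
  steps:
    - {"translation":[0.81,-0.42,0],"angular":[0,0,0],"gripper":1}
    - {"translation":[0.81,-0.42,0],"angular":[0,0,0],"gripper":1}
    - {"translation":[0.81,-0.42,0],"angular":[0,0,0],"gripper":1}
    - {"translation":[0.81,-0.42,0],"angular":[0,0,0],"gripper":1}
    - {"translation":[0.81,-0.42,0],"angular":[0,0,0],"gripper":1}
    - {"translation":[0.81,-0.42,0],"angular":[0,0,0],"gripper":1}
    - {"translation":[0.81,-0.42,0],"angular":[0,0,0],"gripper":1}
    - {"translation":[0.81,-0.42,0],"angular":[0,0,0],"gripper":1}

```text
t: 8.88
tool_pos: [0.5046, -0.0258, 0.1368]
tool_rot: [-2.221, -2.22, 0.001]
contact_force: [-0.7, -0.1, 0.3]
opening: 0.0852
grip_force: 0.0
```

Emit:
drive_tool:
  steps:
    - {"translation":[0.81,-0.42,0],"angular":[0,0,0],"gripper":1}
    - {"translation":[0.81,-0.42,0],"angular":[0,0,0],"gripper":1}
    - {"translation":[0.81,-0.42,0],"angular":[0,0,0],"gripper":1}
    - {"translation":[0.81,-0.42,0],"angular":[0,0,0],"gripper":1}
    - {"translation":[0.81,-0.42,0],"angular":[0,0,0],"gripper":1}
    - {"translation":[0,0,0],"angular":[0,0,0],"gripper":1}

```text
t: 9.62
tool_pos: [0.4204, 0.1363, 0.1368]
tool_rot: [-2.217, -2.225, 0.002]
contact_force: [-0.5, -0.1, -0.5]
opening: 0.0856
grip_force: 0.0
```

```bash
cat > bulb.py <<'E'
from h import *;from station import ctrl;import sys
I=ctrl.get_image("wrist");k=sys.argv[1]
m=mask(I,(125,80,30),(165,255,255),(200,60,440,290)) if k=='h' else mask(I,(5,110,50),(22,255,255),(200,60,440,290))
c=max(cv2.findContours(m,cv2.RETR_EXTERNAL,cv2.CHAIN_APPROX_NONE)[0],key=cv2.contourArea);
(u,r)=cv2.minEnclosingCircle(c);x0,y0,w,h=cv2.boundingRect(c)
print("circ",np.round(u,1),round(r,1),plane(I,u,.021)[0].round(4))
q=pix(mask(I,(0,20,140),(40,105 if k=='d' else 140,255),(x0,y0,x0+w,y0+h+25)))
if len(q): print("tip",len(q),q.mean(0).round(1),plane(I,q.mean(0),.049 if k=='h' else .055)[0].round(4))
o=ctrl.get_obs();print(o["tool_pos"].round(4) if hasattr(o["tool_pos"],"round") else o["tool_pos"],o["t"])
E
python3 bulb.py h
```

```text
circ [322.1 196.8] 32.9 [0.426  0.1319 0.021 ]
tip 205 [322.3 209.9] [0.4256 0.1312 0.049 ]
[0.4212 0.1355 0.1371] 9.675
```

Emit:
drive_tool:
  steps:
    - {"translation":[-0.05,0.11,1],"angular":[0,0,0],"gripper":1}
    - {"translation":[0,0,1],"angular":[0,0,0],"gripper":1}
    - {"translation":[0,0,0.85],"angular":[0,0,0],"gripper":1}
    - {"translation":[0,0,0.5],"angular":[0,0,0],"gripper":1}
    - {"translation":[0,0,0],"angular":[0,0,0],"gripper":0.7}
    - {"translation":[0,0,0],"angular":[0,0,0],"gripper":0.3}
    - {"translation":[0,0,0],"angular":[0,0,0],"gripper":0.3}
    - {"translation":[0,0,0],"angular":[0,0,0],"gripper":0.3}

```text
t: 10.68
tool_pos: [0.4275, 0.1331, 0.0049]
tool_rot: [2.22, 2.22, 0.003]
contact_force: [0.2, -1.8, 2.3]
opening: 0.048
grip_force: 26.1
```

Emit:
drive_tool:
  steps:
    - {"translation":[0,0,0],"angular":[0,0,0],"gripper":0.3}
    - {"translation":[0,0,-0.2],"angular":[0,0,0],"gripper":0.3}
    - {"translation":[0,0,-0.6],"angular":[0,0,0],"gripper":0.3}
    - {"translation":[0,0,-0.9],"angular":[0,0,0],"gripper":0.3}
    - {"translation":[0,0,-1],"angular":[0,0,0],"gripper":0.3}
    - {"translation":[0,0,-0.6],"angular":[0,0,0],"gripper":0.3}
    - {"translation":[0,0,0],"angular":[0,0,0],"gripper":0.3}

```text
t: 11.55
tool_pos: [0.4277, 0.1334, 0.138]
tool_rot: [2.219, 2.22, 0.006]
contact_force: [-0.2, -0.1, -1.3]
opening: 0.0485
grip_force: 26.2
```

```bash
python3 plan.py .6395 -.224 .135 90
```

```text
t 11.55 n 11 d [ 0.2118 -0.3574 -0.003 ]
[-0.81, 0.48, 0.01] [0.003, -0.001, 0.0]
[-0.81, 0.48, 0.01] [0.003, -0.001, 0.0]
[-0.81, 0.48, 0.01] [0.003, -0.001, 0.0]
[-0.81, 0.48, 0.01] [0.003, -0.001, 0.0]
[-0.81, 0.48, 0.01] [0.003, -0.001, 0.0]
[-0.81, 0.48, 0.01] [0.003, -0.001, 0.0]
[-0.81, 0.48, 0.01] [0.003, -0.001, 0.0]
[-0.81, 0.48, 0.01] [0.003, -0.001, 0.0]
[-0.81, 0.48, 0.01] [0.003, -0.001, 0.0]
[-0.81, 0.48, 0.01] [0.003, -0.001, 0.0]
[-0.81, 0.48, 0.01] [0.003, -0.001, 0.0]
```

Emit:
drive_tool:
  steps:
    - {"translation":[-0.81,0.48,0],"angular":[0,0,0],"gripper":0.3}
    - {"translation":[-0.81,0.48,0],"angular":[0,0,0],"gripper":0.3}
    - {"translation":[-0.81,0.48,0],"angular":[0,0,0],"gripper":0.3}
    - {"translation":[-0.81,0.48,0],"angular":[0,0,0],"gripper":0.3}
    - {"translation":[-0.81,0.48,0],"angular":[0,0,0],"gripper":0.3}
    - {"translation":[-0.81,0.48,0],"angular":[0,0,0],"gripper":0.3}
    - {"translation":[-0.81,0.48,0],"angular":[0,0,0],"gripper":0.3}
    - {"translation":[-0.81,0.48,0],"angular":[0,0,0],"gripper":0.3}

```text
t: 12.55
tool_pos: [0.5792, -0.1267, 0.1331]
tool_rot: [-2.219, -2.219, 0.002]
contact_force: [0.4, -0.0, -0.0]
opening: 0.0484
grip_force: 26.1
```

Emit:
drive_tool:
  steps:
    - {"translation":[-0.81,0.48,0],"angular":[0,0,0],"gripper":0.3}
    - {"translation":[-0.81,0.48,0],"angular":[0,0,0],"gripper":0.3}
    - {"translation":[-0.81,0.48,0],"angular":[0,0,0],"gripper":0.3}
    - {"translation":[0,0,0],"angular":[0,0,0],"gripper":0.3}
    - {"translation":[0,0,0],"angular":[0,0,0],"gripper":0.3}

```text
t: 13.18
tool_pos: [0.6364, -0.2224, 0.1336]
tool_rot: [-2.219, -2.219, 0.001]
contact_force: [-0.0, 0.8, -1.4]
opening: 0.0484
grip_force: 26.2
```

```bash
python3 plan.py .6395 -.223 .04 90
```

```text
t 13.18 n 3 d [ 0.0031 -0.0006 -0.0936]
[-0.01, 0.03, 0.78] [-0.007, -0.005, 0.0]
[-0.01, 0.03, 0.78] [-0.007, -0.005, 0.0]
[-0.01, 0.03, 0.78] [-0.007, -0.005, 0.0]
```

Emit:
drive_tool:
  steps:
    - {"translation":[0,0.03,0.6],"angular":[0,0,0],"gripper":0.3}
    - {"translation":[0,0,0.7],"angular":[0,0,0],"gripper":0.3}
    - {"translation":[0,0,0.6],"angular":[0,0,0],"gripper":0.3}
    - {"translation":[0,0,0.3],"angular":[0,0,0],"gripper":0.3}
    - {"translation":[0,0,0.12],"angular":[0,0,0],"gripper":0.3}
    - {"translation":[0,0,0.05],"angular":[0,0,0],"gripper":0.3}
    - {"translation":[0,0,0],"angular":[0,0,0],"gripper":0.3}

```text
t: 14.05
tool_pos: [0.6394, -0.2235, 0.0419]
tool_rot: [2.22, 2.221, 0.001]
contact_force: [0.5, 0.4, -0.7]
opening: 0.0483
grip_force: 26.2
```

Emit:
drive_tool:
  steps:
    - {"translation":[0,0,0.12],"angular":[0,0,0],"gripper":0.3}
    - {"translation":[0,0,0.1],"angular":[0,0,0],"gripper":0.3}
    - {"translation":[0,0,0.03],"angular":[0,0,0],"gripper":0.3}
    - {"translation":[0,0,0],"angular":[0,0,0],"gripper":0.3}

```text
t: 14.55
tool_pos: [0.6388, -0.2234, 0.031]
tool_rot: [2.221, 2.221, 0.0]
contact_force: [-1.4, 0.1, 0.4]
opening: 0.0485
grip_force: 26.3
```

Emit:
drive_tool:
  steps:
    - {"translation":[0,0,0.03],"angular":[0,0,0],"gripper":0.3}
    - {"translation":[0,0,0],"angular":[0,0,0],"gripper":0.3}

```text
t: 14.8
tool_pos: [0.639, -0.2234, 0.0309]
tool_rot: [2.221, 2.222, -0.0]
contact_force: [-3.6, 1.1, 5.6]
opening: 0.0483
grip_force: 26.7
```

Emit:
drive_tool:
  steps:
    - {"translation":[0,0,0],"angular":[0,0,0],"gripper":0.7}
    - {"translation":[0,0,0],"angular":[0,0,0],"gripper":0.7}
    - {"translation":[0,0,-0.2],"angular":[0,0,0],"gripper":0.7}
    - {"translation":[0,0,-0.6],"angular":[0,0,0],"gripper":0.7}
    - {"translation":[0,0,-0.9],"angular":[0,0,0],"gripper":0.7}
    - {"translation":[0,0,-1],"angular":[0,0,0],"gripper":1}
    - {"translation":[0,0,0],"angular":[0,0,0],"gripper":1}

```text
t: 15.68
tool_pos: [0.6422, -0.2249, 0.1454]
tool_rot: [2.213, 2.214, 0.006]
contact_force: [0.2, -0.5, -0.3]
opening: 0.0857
grip_force: 0.0
```

```bash
python3 - <<'E'
from h import *
from station import ctrl
i=ctrl.get_image("wrist");cv2.imwrite("pics/w4.png",i["color"][:,:,::-1])
E
python3 plan.py .455 -.290 .14 90
```

```text
t 15.72 n 5 d [-0.1857 -0.0658 -0.0023]
[-0.33, -0.93, 0.01] [0.009, 0.004, 0.0]
[-0.33, -0.93, 0.01] [0.009, 0.004, 0.0]
[-0.33, -0.93, 0.01] [0.009, 0.004, 0.0]
[-0.33, -0.93, 0.01] [0.009, 0.004, 0.0]
[-0.33, -0.93, 0.01] [0.009, 0.004, 0.0]
```

View pics/w4.png

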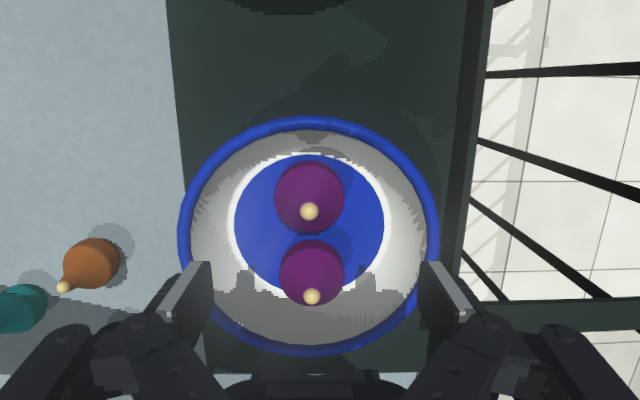

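Both hyacinths stand upright at (309,198) and (311,272), with a gap between them. Next is daffodil_2, the brown bulb beside the turquoise one.

Emit:
drive_tool:
  steps:
    - {"translation":[-0.33,-0.93,0],"angular":[0,0,0],"gripper":1}
    - {"translation":[-0.33,-0.93,0],"angular":[0,0,0],"gripper":1}
    - {"translation":[-0.33,-0.93,0],"angular":[0,0,0],"gripper":1}
    - {"translation":[-0.33,-0.93,0],"angular":[0,0,0],"gripper":1}
    - {"translation":[-0.33,-0.93,0],"angular":[0,0,0],"gripper":1}
    - {"translation":[0,0,0],"angular":[0,0,0],"gripper":1}
    - {"translation":[0,0,0],"angular":[0,0,0],"gripper":1}

```text
t: 16.6
tool_pos: [0.4528, -0.2891, 0.1374]
tool_rot: [-2.221, -2.221, -0.001]
contact_force: [-0.4, -0.5, 0.3]
opening: 0.0856
grip_force: 0.0
```

```bash
python3 bulb.py d
```

```text
circ [314.4 195. ] 26.9 [ 0.4527 -0.2922  0.021 ]
tip 239 [308.9 208.7] [ 0.449  -0.2914  0.055 ]
[ 0.4532 -0.289   0.1375] 16.65
```

Emit:
drive_tool:
  steps:
    - {"translation":[-0.04,0,1],"angular":[0,0,0],"gripper":1}
    - {"translation":[0,0,1],"angular":[0,0,0],"gripper":1}
    - {"translation":[0,0,0.85],"angular":[0,0,0],"gripper":1}
    - {"translation":[0,0,0.55],"angular":[0,0,0],"gripper":1}
    - {"translation":[0,0,0],"angular":[0,0,0],"gripper":0.7}
    - {"translation":[0,0,0],"angular":[0,0,0],"gripper":0.3}
    - {"translation":[0,0,0],"angular":[0,0,0],"gripper":0.2}
    - {"translation":[0,0,0],"angular":[0,0,0],"gripper":0.2}

```text
t: 17.65
tool_pos: [0.454, -0.2917, 0.0033]
tool_rot: [2.219, 2.219, 0.001]
contact_force: [0.6, 0.1, 2.7]
opening: 0.0403
grip_force: 25.8
```

Emit:
drive_tool:
  steps:
    - {"translation":[0,0,0],"angular":[0,0,0],"gripper":0.2}
    - {"translation":[0,0,-0.2],"angular":[0,0,0],"gripper":0.2}
    - {"translation":[0,0,-0.6],"angular":[0,0,0],"gripper":0.2}
    - {"translation":[0,0,-0.9],"angular":[0,0,0],"gripper":0.2}
    - {"translation":[0,0,-1],"angular":[0,0,0],"gripper":0.2}
    - {"translation":[0,0,-0.6],"angular":[0,0,0],"gripper":0.2}
    - {"translation":[0,0,0],"angular":[0,0,0],"gripper":0.2}

```text
t: 18.52
tool_pos: [0.4537, -0.2918, 0.136]
tool_rot: [2.218, 2.218, 0.0]
contact_force: [-0.5, -0.3, -0.9]
opening: 0.0404
grip_force: 25.5
```

```bash
python3 plan.py .6255 -.014 .135 90
```

```text
t 18.52 n 9 d [ 0.1718  0.2778 -0.001 ]
[0.77, 0.48, 0.0] [0.003, 0.002, 0.0]
[0.77, 0.48, 0.0] [0.003, 0.002, 0.0]
[0.77, 0.48, 0.0] [0.003, 0.002, 0.0]
[0.77, 0.48, 0.0] [0.003, 0.002, 0.0]
[0.77, 0.48, 0.0] [0.003, 0.002, 0.0]
[0.77, 0.48, 0.0] [0.003, 0.002, 0.0]
[0.77, 0.48, 0.0] [0.003, 0.002, 0.0]
[0.77, 0.48, 0.0] [0.003, 0.002, 0.0]
[0.77, 0.48, 0.0] [0.003, 0.002, 0.0]
```

Emit:
drive_tool:
  steps:
    - {"translation":[0.77,0.48,0],"angular":[0,0,0],"gripper":0.2}
    - {"translation":[0.77,0.48,0],"angular":[0,0,0],"gripper":0.2}
    - {"translation":[0.77,0.48,0],"angular":[0,0,0],"gripper":0.2}
    - {"translation":[0.77,0.48,0],"angular":[0,0,0],"gripper":0.2}
    - {"translation":[0.77,0.48,0],"angular":[0,0,0],"gripper":0.2}
    - {"translation":[0.77,0.48,0],"angular":[0,0,0],"gripper":0.2}
    - {"translation":[0.77,0.48,0],"angular":[0,0,0],"gripper":0.2}
    - {"translation":[0.77,0.48,0],"angular":[0,0,0],"gripper":0.2}

```text
t: 19.52
tool_pos: [0.6054, -0.0433, 0.1311]
tool_rot: [-2.219, -2.219, 0.004]
contact_force: [0.6, -0.2, -0.1]
opening: 0.0401
grip_force: 25.5
```

Emit:
drive_tool:
  steps:
    - {"translation":[0.77,0.48,0],"angular":[0,0,0],"gripper":0.2}
    - {"translation":[0,0,0],"angular":[0,0,0],"gripper":0.2}
    - {"translation":[0,0,0.5],"angular":[0,0,0],"gripper":0.2}
    - {"translation":[0,0,0.6],"angular":[0,0,0],"gripper":0.2}
    - {"translation":[0,0,0.5],"angular":[0,0,0],"gripper":0.2}
    - {"translation":[0,0,0.3],"angular":[0,0,0],"gripper":0.2}
    - {"translation":[0,0,0],"angular":[0,0,0],"gripper":0.2}

```text
t: 20.4
tool_pos: [0.6244, -0.014, 0.056]
tool_rot: [-2.22, -2.219, 0.003]
contact_force: [0.2, 1.2, -0.0]
opening: 0.0404
grip_force: 25.5
```

```bash
python3 plan.py .627 -.014 .0293 90
```

```text
t 20.4 n 1 d [ 0.0026 -0.     -0.0267]
[-0.0, 0.07, 0.67] [-0.02, -0.002, -0.004]
```

Emit:
drive_tool:
  steps:
    - {"translation":[0,0.04,0.3],"angular":[0,0,0],"gripper":0.2}
    - {"translation":[0,0,0.15],"angular":[0,0,0],"gripper":0.2}
    - {"translation":[0,0,0.1],"angular":[0,0,0],"gripper":0.2}
    - {"translation":[0,0,0.05],"angular":[0,0,0],"gripper":0.2}
    - {"translation":[0,0,0],"angular":[0,0,0],"gripper":0.2}

```text
t: 21.02
tool_pos: [0.6272, -0.0137, 0.0337]
tool_rot: [-2.221, -2.222, 0.0]
contact_force: [-0.2, -0.3, -0.9]
opening: 0.04
grip_force: 25.6
```

Emit:
drive_tool:
  steps:
    - {"translation":[0,0,0.07],"angular":[0,0,0],"gripper":0.2}
    - {"translation":[0,0,0.03],"angular":[0,0,0],"gripper":0.2}
    - {"translation":[0,0,0],"angular":[0,0,0],"gripper":0.2}

```text
t: 21.4
tool_pos: [0.6271, -0.0137, 0.0296]
tool_rot: [-2.221, -2.221, 0.0]
contact_force: [-0.4, -0.5, -0.9]
opening: 0.0401
grip_force: 25.6
```

Emit:
drive_tool:
  steps:
    - {"translation":[0,0,0.03],"angular":[0,0,0],"gripper":0.2}
    - {"translation":[0,0,0],"angular":[0,0,0],"gripper":0.2}

```text
t: 21.65
tool_pos: [0.6274, -0.0137, 0.0293]
tool_rot: [2.221, 2.222, 0.0]
contact_force: [-2.9, 0.0, 5.6]
opening: 0.0404
grip_force: 26.0
```

Emit:
drive_tool:
  steps:
    - {"translation":[0,0,0],"angular":[0,0,0],"gripper":0.62}
    - {"translation":[0,0,0],"angular":[0,0,0],"gripper":0.62}
    - {"translation":[0,0,-0.2],"angular":[0,0,0],"gripper":0.62}
    - {"translation":[0,0,-0.6],"angular":[0,0,0],"gripper":0.62}
    - {"translation":[0,0,-0.9],"angular":[0,0,0],"gripper":0.62}
    - {"translation":[0,0,-1],"angular":[0,0,0],"gripper":1}
    - {"translation":[0,0,0],"angular":[0,0,0],"gripper":1}

```text
t: 22.52
tool_pos: [0.6303, -0.0141, 0.1421]
tool_rot: [2.216, 2.216, 0.009]
contact_force: [0.1, 0.5, -0.4]
opening: 0.0847
grip_force: 0.0
```

```bash
python3 plan.py .456 -.011 .14 90
```

```text
t 22.52 n 5 d [-0.1743  0.0031 -0.0021]
[0.02, -0.87, 0.0] [0.013, 0.002, 0.0]
[0.02, -0.87, 0.0] [0.013, 0.002, 0.0]
[0.02, -0.87, 0.01] [0.013, 0.002, 0.0]
[0.02, -0.87, 0.01] [0.013, 0.002, 0.0]
[0.02, -0.87, 0.01] [0.013, 0.002, 0.0]
```

Emit:
drive_tool:
  steps:
    - {"translation":[0.02,-0.87,0],"angular":[0,0,0],"gripper":1}
    - {"translation":[0.02,-0.87,0],"angular":[0,0,0],"gripper":1}
    - {"translation":[0.02,-0.87,0],"angular":[0,0,0],"gripper":1}
    - {"translation":[0.02,-0.87,0],"angular":[0,0,0],"gripper":1}
    - {"translation":[0.02,-0.87,0],"angular":[0,0,0],"gripper":1}
    - {"translation":[0,0,0],"angular":[0,0,0],"gripper":1}
    - {"translation":[0,0,0],"angular":[0,0,0],"gripper":1}

```text
t: 23.4
tool_pos: [0.4536, -0.0098, 0.1365]
tool_rot: [2.221, 2.221, 0.001]
contact_force: [0.2, 0.0, 0.8]
opening: 0.0852
grip_force: 0.0
```

```bash
python3 bulb.py d
```

```text
circ [319.3 197.5] 26.9 [ 0.4573 -0.0147  0.021 ]
tip 142 [319.  213.8] [ 0.4567 -0.0155  0.055 ]
[ 0.4539 -0.0098  0.1367] 23.45
```

Emit:
drive_tool:
  steps:
    - {"translation":[-0.07,0.06,1],"angular":[0,0,0],"gripper":1}
    - {"translation":[0,0,1],"angular":[0,0,0],"gripper":1}
    - {"translation":[0,0,0.85],"angular":[0,0,0],"gripper":1}
    - {"translation":[0,0,0.53],"angular":[0,0,0],"gripper":1}
    - {"translation":[0,0,0],"angular":[0,0,0],"gripper":0.7}
    - {"translation":[0,0,0],"angular":[0,0,0],"gripper":0.3}
    - {"translation":[0,0,0],"angular":[0,0,0],"gripper":0.2}
    - {"translation":[0,0,0],"angular":[0,0,0],"gripper":0.2}

```text
t: 24.45
tool_pos: [0.4571, -0.0128, 0.0028]
tool_rot: [2.219, 2.22, 0.003]
contact_force: [1.0, 1.0, 3.3]
opening: 0.0405
grip_force: 25.6
```

Emit:
drive_tool:
  steps:
    - {"translation":[0,0,0],"angular":[0,0,0],"gripper":0.2}
    - {"translation":[0,0,-0.2],"angular":[0,0,0],"gripper":0.2}
    - {"translation":[0,0,-0.6],"angular":[0,0,0],"gripper":0.2}
    - {"translation":[0,0,-0.9],"angular":[0,0,0],"gripper":0.2}
    - {"translation":[0,0,-1],"angular":[0,0,0],"gripper":0.2}
    - {"translation":[0,0,-0.6],"angular":[0,0,0],"gripper":0.2}
    - {"translation":[0,0,0],"angular":[0,0,0],"gripper":0.2}

```text
t: 25.32
tool_pos: [0.4567, -0.0127, 0.1353]
tool_rot: [2.219, 2.219, 0.004]
contact_force: [1.0, 0.7, -0.6]
opening: 0.0402
grip_force: 25.5
```

```bash
python3 plan.py .6265 .044 .135 90
```

```text
t 25.32 n 5 d [ 0.1698  0.0567 -0.0003]
[0.28, 0.85, 0.0] [0.006, 0.001, 0.0]
[0.28, 0.85, 0.0] [0.006, 0.001, 0.0]
[0.28, 0.85, 0.0] [0.006, 0.001, 0.0]
[0.28, 0.85, 0.0] [0.006, 0.001, 0.0]
[0.28, 0.85, 0.0] [0.006, 0.001, 0.0]
```

Emit:
drive_tool:
  steps:
    - {"translation":[0.28,0.85,0],"angular":[0,0,0],"gripper":0.2}
    - {"translation":[0.28,0.85,0],"angular":[0,0,0],"gripper":0.2}
    - {"translation":[0.28,0.85,0],"angular":[0,0,0],"gripper":0.2}
    - {"translation":[0.28,0.85,0],"angular":[0,0,0],"gripper":0.2}
    - {"translation":[0.28,0.85,0],"angular":[0,0,0],"gripper":0.2}
    - {"translation":[0,0,0],"angular":[0,0,0],"gripper":0.2}
    - {"translation":[0,0,0],"angular":[0,0,0],"gripper":0.2}

```text
t: 26.2
tool_pos: [0.624, 0.0435, 0.1312]
tool_rot: [-2.219, -2.22, 0.004]
contact_force: [0.4, 0.3, -1.2]
opening: 0.0406
grip_force: 25.7
```

Emit:
drive_tool:
  steps:
    - {"translation":[0,0,0.5],"angular":[0,0,0],"gripper":0.2}
    - {"translation":[0,0,0.6],"angular":[0,0,0],"gripper":0.2}
    - {"translation":[0,0,0.5],"angular":[0,0,0],"gripper":0.2}
    - {"translation":[0,0,0.3],"angular":[0,0,0],"gripper":0.2}
    - {"translation":[0,0,0],"angular":[0,0,0],"gripper":0.2}

```text
t: 26.82
tool_pos: [0.6245, 0.0434, 0.0557]
tool_rot: [-2.22, -2.22, 0.003]
contact_force: [-0.2, -0.2, -0.6]
opening: 0.04
grip_force: 25.7
```

```bash
python3 plan.py .627 .044 .0293 90
```

```text
t 26.82 n 1 d [ 0.0025  0.0006 -0.0264]
[0.01, 0.06, 0.66] [-0.018, -0.001, -0.001]
```

Emit:
drive_tool:
  steps:
    - {"translation":[0,0.04,0.3],"angular":[0,0,0],"gripper":0.2}
    - {"translation":[0,0,0.2],"angular":[0,0,0],"gripper":0.2}
    - {"translation":[0,0,0.1],"angular":[0,0,0],"gripper":0.2}
    - {"translation":[0,0,0.05],"angular":[0,0,0],"gripper":0.2}
    - {"translation":[0,0,0.02],"angular":[0,0,0],"gripper":0.2}
    - {"translation":[0,0,0],"angular":[0,0,0],"gripper":0.2}

```text
t: 27.58
tool_pos: [0.6273, 0.0435, 0.0307]
tool_rot: [2.221, 2.221, 0.0]
contact_force: [0.2, -0.3, -1.4]
opening: 0.0404
grip_force: 25.7
```

Emit:
drive_tool:
  steps:
    - {"translation":[0,0,0.03],"angular":[0,0,0],"gripper":0.2}
    - {"translation":[0,0,0.02],"angular":[0,0,0],"gripper":0.2}
    - {"translation":[0,0,0],"angular":[0,0,0],"gripper":0.2}

```text
t: 27.95
tool_pos: [0.6273, 0.0435, 0.0289]
tool_rot: [2.221, 2.221, 0.0]
contact_force: [-2.2, 0.1, 2.1]
opening: 0.0406
grip_force: 25.8
```

Contact is felt, so I release.

Emit:
drive_tool:
  steps:
    - {"translation":[0,0,0.01],"angular":[0,0,0],"gripper":0.2}
    - {"translation":[0,0,0],"angular":[0,0,0],"gripper":0.62}
    - {"translation":[0,0,0],"angular":[0,0,0],"gripper":0.62}
    - {"translation":[0,0,-0.2],"angular":[0,0,0],"gripper":0.62}
    - {"translation":[0,0,-0.6],"angular":[0,0,0],"gripper":0.62}
    - {"translation":[0,0,-0.9],"angular":[0,0,0],"gripper":0.62}
    - {"translation":[0,0,-1],"angular":[0,0,0],"gripper":1}
    - {"translation":[0,0,0],"angular":[0,0,0],"gripper":1}

```text
t: 28.95
tool_pos: [0.6303, 0.0434, 0.1418]
tool_rot: [2.216, 2.217, 0.01]
contact_force: [0.2, -0.1, 0.4]
opening: 0.0849
grip_force: 0.0
```

```bash
python3 - <<'E'
from h import *
from station import ctrl
i=ctrl.get_image("wrist");cv2.imwrite("pics/w5.png",i["color"][:,:,::-1])
E
python3 plan.py .365 .25 .16 155
```

```text
t 29.0 n 9 d [-0.2637  0.2066  0.021 ]
[0.57, -0.73, -0.06] [0.003, 0.002, -0.903]
[0.66, -0.65, -0.06] [0.003, 0.002, -0.903]
[0.74, -0.57, -0.06] [0.003, 0.002, -0.903]
[0.8, -0.47, -0.06] [0.003, 0.002, -0.903]
[0.86, -0.36, -0.06] [0.003, 0.002, -0.903]
[0.9, -0.25, -0.06] [0.003, 0.002, -0.903]
[0.92, -0.14, -0.06] [0.003, 0.002, -0.903]
[0.93, -0.02, -0.06] [0.003, 0.002, -0.903]
[0.93, 0.09, -0.06] [0.003, 0.002, -0.903]
```

View pics/w5.png

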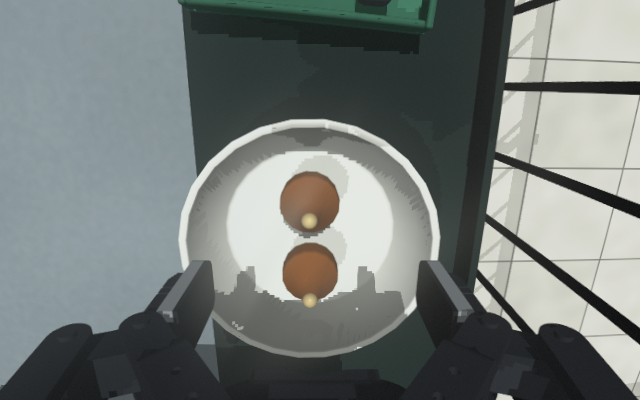

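Both daffodils stand upright at (309,202) and (310,272), clear of each other. Next is the dibber.

Emit:
drive_tool:
  steps:
    - {"translation":[0.57,-0.73,-0.06],"angular":[0,0,-0.94],"gripper":1}
    - {"translation":[0.66,-0.65,-0.06],"angular":[0,0,-0.94],"gripper":1}
    - {"translation":[0.74,-0.57,-0.06],"angular":[0,0,-0.94],"gripper":1}
    - {"translation":[0.8,-0.47,-0.06],"angular":[0,0,-0.94],"gripper":1}
    - {"translation":[0.86,-0.36,-0.06],"angular":[0,0,-0.94],"gripper":1}
    - {"translation":[0.9,-0.25,-0.06],"angular":[0,0,-0.94],"gripper":1}
    - {"translation":[0.92,-0.14,-0.06],"angular":[0,0,-0.94],"gripper":1}
    - {"translation":[0.93,-0.02,-0.06],"angular":[0,0,-0.94],"gripper":1}

```text
t: 30.0
tool_pos: [0.3878, 0.2232, 0.1538]
tool_rot: [-0.802, -3.035, 0.002]
contact_force: [0.7, 0.8, -0.8]
opening: 0.0857
grip_force: 0.0
```

Emit:
drive_tool:
  steps:
    - {"translation":[0,0,0],"angular":[0,0,-0.94],"gripper":1}
    - {"translation":[0,0,0],"angular":[0,0,0],"gripper":1}
    - {"translation":[0,0,0],"angular":[0,0,0],"gripper":1}

```text
t: 30.38
tool_pos: [0.3895, 0.2226, 0.1546]
tool_rot: [-0.611, -3.08, 0.001]
contact_force: [-0.1, 0.4, 0.4]
opening: 0.0851
grip_force: 0.0
```

```bash
python3 - <<'E'
from h import *
from station import ctrl
i=ctrl.get_image("wrist");cv2.imwrite("pics/w6.png",i["color"][:,:,::-1]);np.savez("w6.npz",**i)
o=ctrl.get_obs();print(o["tool_pos"])
E
```

```text
[0.38969248 0.22260008 0.15475395]
```

View pics/w6.png

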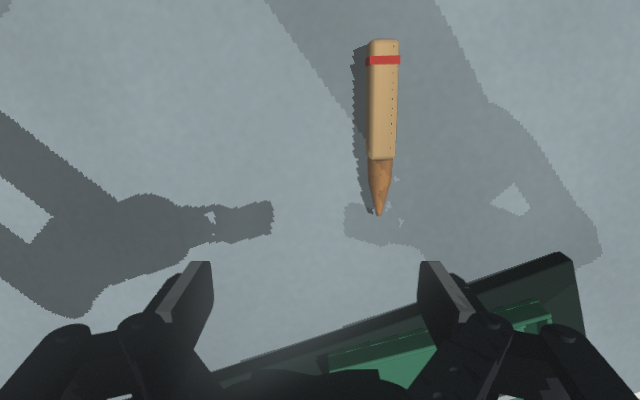

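The dibber's handle runs from (384,40) to (381,158), with the red band at the far end. The point is at (378,214).

```bash
python3 - <<'E'
from h import *
I=load("w6.npz")
m=mask(I,(5,60,60),(28,255,255),(340,20,430,230))|mask(I,(0,150,90),(8,255,255),(340,20,430,230))|mask(I,(172,150,90),(180,255,255),(340,20,430,230))
p=pix(m);P=dep(I,p);T=P[P[:,2]>.0185]
print(len(p),len(T),np.percentile(P[:,2],[5,50,95]))
r=cv2.minAreaRect((T[:,:2]*1000).astype(np.float32));print("top pts rect",r)
# per-row edges on the handle -> plane z=.022 for right edge, left edge
rows=range(48,152,4);L=[];Rr=[]
for v in rows:
    u=p[p[:,1]==v][:,0];L.append((u.min()-.5,v));Rr.append((u.max()+.5,v))
M=(plane(I,L,.015)+plane(I,Rr,.022))/2
W=np.linalg.norm(plane(I,L,.022)-plane(I,Rr,.022),axis=1).mean()
d=np.linalg.svd(M[:,:2]-M[:,:2].mean(0))[2][0];print("mid",M[:,:2].mean(0),"ang",np.degrees(np.arctan2(d[1],d[0])),"w",W)
print("handle end",plane(I,(384.5,39.5),.02)[0],"point",plane(I,(378,215),.008)[0])
e=plane(I,(381.5,158),.02)[0];print("handle/point joint",e)
E
```

```text
4570 3692 [0.01409023 0.02099519 0.02262239]
top pts rect ((362.58245849609375, 289.0680847167969), (21.89031410217285, 119.66901397705078), 68.88375091552734)
mid [0.34596011 0.29469112] ang -21.016623959102496 w 0.02282032353170454
handle end [0.30723151 0.31044878 0.02      ] point [0.43787983 0.26092673 0.008     ]
handle/point joint [0.38874093 0.2791018  0.02      ]
```

```bash
python3 plan.py .361 .29 .06 159
```

```text
t 30.43 n 4 d [-0.0287  0.0674 -0.0948]
[0.33, 0.32, 0.59] [-0.001, -0.001, -0.045]
[0.32, 0.32, 0.59] [-0.001, -0.001, -0.045]
[0.32, 0.33, 0.59] [-0.001, -0.001, -0.045]
[0.32, 0.33, 0.59] [-0.001, -0.001, -0.045]
```

Emit:
drive_tool:
  steps:
    - {"translation":[0.33,0.32,0.59],"angular":[0,0,-0.045],"gripper":1}
    - {"translation":[0.32,0.32,0.59],"angular":[0,0,-0.045],"gripper":1}
    - {"translation":[0.32,0.33,0.59],"angular":[0,0,-0.045],"gripper":1}
    - {"translation":[0.32,0.33,0.59],"angular":[0,0,-0.045],"gripper":1}
    - {"translation":[0,0,0],"angular":[0,0,0],"gripper":1}
    - {"translation":[0,0,0],"angular":[0,0,0],"gripper":1}

```text
t: 31.18
tool_pos: [0.3618, 0.2902, 0.0615]
tool_rot: [0.57, 3.089, 0.0]
contact_force: [0.0, 0.1, -0.6]
opening: 0.0855
grip_force: 0.0
```

```bash
python3 plan.py .361 .29 .003 159
```

```text
t 31.18 n 2 d [-0.0008 -0.0002 -0.0585]
[0.01, -0.01, 0.73] [0.001, 0.002, 0.005]
[0.01, -0.01, 0.73] [0.001, 0.002, 0.005]
```

Emit:
drive_tool:
  steps:
    - {"translation":[0,0,0.7],"angular":[0,0,0],"gripper":1}
    - {"translation":[0,0,0.5],"angular":[0,0,0],"gripper":1}
    - {"translation":[0,0,0.25],"angular":[0,0,0],"gripper":1}
    - {"translation":[0,0,0],"angular":[0,0,0],"gripper":0.5}
    - {"translation":[0,0,0],"angular":[0,0,0],"gripper":0.3}
    - {"translation":[0,0,0],"angular":[0,0,0],"gripper":0.1}
    - {"translation":[0,0,0],"angular":[0,0,0],"gripper":0.1}
    - {"translation":[0,0,0],"angular":[0,0,0],"gripper":0.1}
  force: 30

```text
t: 32.17
tool_pos: [0.3618, 0.2908, 0.0038]
tool_rot: [0.569, 3.088, 0.002]
contact_force: [-0.3, -0.1, 5.2]
opening: 0.0214
grip_force: 30.2
```

Emit:
drive_tool:
  steps:
    - {"translation":[0,0,-0.2],"angular":[0,0,0],"gripper":0.1}
    - {"translation":[0,0,-0.6],"angular":[0,0,0],"gripper":0.1}
    - {"translation":[0,0,-0.9],"angular":[0,0,0],"gripper":0.1}
    - {"translation":[0,0,-0.9],"angular":[0,0,0],"gripper":0.1}
    - {"translation":[0,0,-0.6],"angular":[0,0,0],"gripper":0.1}
    - {"translation":[0,0,0],"angular":[0,0,0],"gripper":0.1}

```text
t: 32.92
tool_pos: [0.3623, 0.2911, 0.1331]
tool_rot: [0.568, 3.086, 0.005]
contact_force: [0.0, 0.2, -0.8]
opening: 0.0214
grip_force: 29.6
```

```bash
python3 plan.py .601 .278 .13 84.9
python3 - <<'E'
from h import *
I=load("top0.npz")
m=mask(I,(65,80,50),(90,255,255),(128,110,225,192))
c=max(cv2.findContours(m,cv2.RETR_EXTERNAL,cv2.CHAIN_APPROX_NONE)[0],key=len)
P=plane(I,cv2.convexHull(c)[:,0],.045);print(cv2.minAreaRect((P[:,:2]*1000).astype(np.float32)))
E
```

```text
t 32.92 n 10 d [ 0.2387 -0.0131 -0.0031]
[-0.57, 0.18, 0.01] [0.004, 0.0, 0.928]
[-0.54, 0.25, 0.01] [0.004, 0.0, 0.928]
[-0.5, 0.32, 0.01] [0.004, 0.0, 0.928]
[-0.46, 0.38, 0.01] [0.004, 0.0, 0.928]
[-0.4, 0.44, 0.01] [0.004, 0.0, 0.928]
[-0.34, 0.49, 0.01] [0.004, 0.0, 0.928]
[-0.28, 0.53, 0.01] [0.004, 0.0, 0.928]
[-0.21, 0.56, 0.01] [0.004, 0.0, 0.928]
[-0.13, 0.58, 0.01] [0.004, 0.0, 0.928]
[-0.06, 0.6, 0.01] [0.004, 0.0, 0.928]
((633.4476318359375, 261.63623046875), (209.1822967529297, 164.3728790283203), 84.79830169677734)
```

Emit:
drive_tool:
  steps:
    - {"translation":[-0.57,0.18,0],"angular":[0,0,0.93],"gripper":0.1}
    - {"translation":[-0.54,0.25,0],"angular":[0,0,0.93],"gripper":0.1}
    - {"translation":[-0.5,0.32,0],"angular":[0,0,0.93],"gripper":0.1}
    - {"translation":[-0.46,0.38,0],"angular":[0,0,0.93],"gripper":0.1}
    - {"translation":[-0.4,0.44,0],"angular":[0,0,0.93],"gripper":0.1}
    - {"translation":[-0.34,0.49,0],"angular":[0,0,0.93],"gripper":0.1}
    - {"translation":[-0.28,0.53,0],"angular":[0,0,0.93],"gripper":0.1}
    - {"translation":[-0.21,0.56,0],"angular":[0,0,0.93],"gripper":0.1}

```text
t: 33.92
tool_pos: [0.5511, 0.2789, 0.1282]
tool_rot: [-2.032, -2.394, 0.005]
contact_force: [-0.6, -0.5, 0.2]
opening: 0.0216
grip_force: 29.6
```

Emit:
drive_tool:
  steps:
    - {"translation":[-0.13,0.58,0],"angular":[0,0,0.93],"gripper":0.1}
    - {"translation":[-0.06,0.6,0],"angular":[0,0,0.93],"gripper":0.1}
    - {"translation":[0,0,0],"angular":[0,0,0],"gripper":0.1}
    - {"translation":[0,0,0],"angular":[0,0,0],"gripper":0.1}

```text
t: 34.42
tool_pos: [0.598, 0.2765, 0.1292]
tool_rot: [-2.318, -2.118, 0.004]
contact_force: [0.1, -0.2, -0.4]
opening: 0.0212
grip_force: 29.6
```

```bash
python3 plan.py .601 .278 .029 84.9
python3 - <<'E'
from h import *
from station import ctrl
i=ctrl.get_image("wrist");cv2.imwrite("pics/w7.png",i["color"][:,:,::-1]);np.savez("w7.npz",**i)
E
```

```text
t 34.42 n 3 d [ 0.003   0.0015 -0.1002]
[0.02, 0.03, 0.83] [-0.007, 0.002, -0.003]
[0.01, 0.03, 0.83] [-0.007, 0.002, -0.003]
[0.01, 0.02, 0.83] [-0.007, 0.002, -0.003]
```

View pics/w7.png

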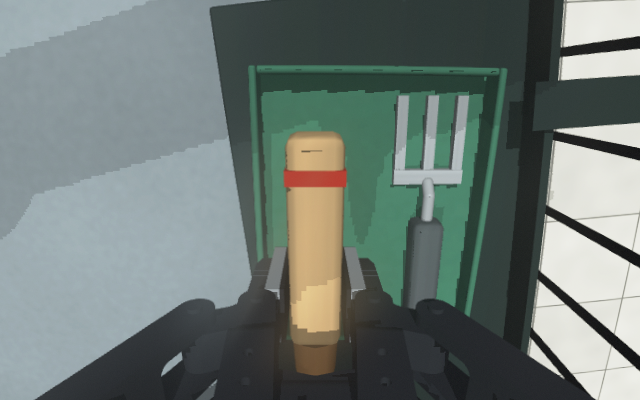

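The dibber, at (315,240) with its red band at (315,178), is parallel to the tray in its free half. The fork is at (430,180). Lower it.

Emit:
drive_tool:
  steps:
    - {"translation":[0.02,0,0.6],"angular":[0,0,0],"gripper":0.1}
    - {"translation":[0,0,0.7],"angular":[0,0,0],"gripper":0.1}
    - {"translation":[0,0,0.6],"angular":[0,0,0],"gripper":0.1}
    - {"translation":[0,0,0.3],"angular":[0,0,0],"gripper":0.1}
    - {"translation":[0,0,0.1],"angular":[0,0,0],"gripper":0.1}
    - {"translation":[0,0,0],"angular":[0,0,0],"gripper":0.1}
    - {"translation":[0,0,0],"angular":[0,0,0],"gripper":0.1}

```text
t: 35.35
tool_pos: [0.6004, 0.2778, 0.0403]
tool_rot: [2.321, 2.116, 0.003]
contact_force: [-0.0, 0.1, -0.1]
opening: 0.0215
grip_force: 29.6
```

Emit:
drive_tool:
  steps:
    - {"translation":[0,0,0.12],"angular":[0,0,0],"gripper":0.1}
    - {"translation":[0,0,0.08],"angular":[0,0,0],"gripper":0.1}
    - {"translation":[0,0,0.04],"angular":[0,0,0],"gripper":0.1}
    - {"translation":[0,0,0],"angular":[0,0,0],"gripper":0.1}

```text
t: 35.85
tool_pos: [0.5995, 0.2775, 0.0292]
tool_rot: [-2.321, -2.117, 0.0]
contact_force: [-0.3, 0.4, -0.7]
opening: 0.0211
grip_force: 29.6
```

Emit:
drive_tool:
  steps:
    - {"translation":[0,0,0.03],"angular":[0,0,0],"gripper":0.1}
    - {"translation":[0,0,0],"angular":[0,0,0],"gripper":0.1}

```text
t: 36.1
tool_pos: [0.5997, 0.2776, 0.0288]
tool_rot: [2.321, 2.117, 0.0]
contact_force: [-3.0, -0.1, 3.3]
opening: 0.0214
grip_force: 30.1
```

Emit:
drive_tool:
  steps:
    - {"translation":[0,0,0.01],"angular":[0,0,0],"gripper":0.1}
    - {"translation":[0,0,0],"angular":[0,0,0],"gripper":0.45}
    - {"translation":[0,0,0],"angular":[0,0,0],"gripper":0.45}
    - {"translation":[0,0,-0.2],"angular":[0,0,0],"gripper":0.45}
    - {"translation":[0,0,-0.6],"angular":[0,0,0],"gripper":0.45}
    - {"translation":[0,0,-0.9],"angular":[0,0,0],"gripper":0.45}
    - {"translation":[0,0,-1],"angular":[0,0,0],"gripper":0.6}
    - {"translation":[0,0,-0.6],"angular":[0,0,0],"gripper":0.6}

```text
t: 37.1
tool_pos: [0.6006, 0.2779, 0.1631]
tool_rot: [2.32, 2.116, 0.006]
contact_force: [0.1, -0.2, 0.5]
opening: 0.0513
grip_force: 0.0
```

Emit:
drive_tool:
  steps:
    - {"translation":[0,-1,0],"angular":[0,0,0],"gripper":0.6}
    - {"translation":[0,-1,0],"angular":[0,0,0],"gripper":0.6}
    - {"translation":[0,-1,0],"angular":[0,0,0],"gripper":0.6}
    - {"translation":[0,-1,0],"angular":[0,0,0],"gripper":0.6}
    - {"translation":[0,-1,0],"angular":[0,0,0],"gripper":0.6}
    - {"translation":[0,0,0],"angular":[0,0,0],"gripper":0.6}
    - {"translation":[0,0,0],"angular":[0,0,0],"gripper":0.6}

```text
t: 37.98
tool_pos: [0.401, 0.2961, 0.1604]
tool_rot: [2.321, 2.117, 0.002]
contact_force: [1.3, 0.8, -0.5]
opening: 0.0519
grip_force: 0.0
```

```bash
python3 - <<'E'
from h import *
from station import ctrl
i=ctrl.get_image("top");j=ctrl.get_image("scene")
a=cv2.resize(i["color"][90:290,110:550],(800,364),interpolation=cv2.INTER_CUBIC)
b=cv2.resize(j["color"][130:310,200:460],(340,235),interpolation=cv2.INTER_CUBIC)
c=np.zeros((600,800,3),np.uint8);c[:364]=a;c[364:599,:340]=b
cv2.imwrite("pics/f.png",c[:,:,::-1]);o=ctrl.get_obs();print(o["t"],o["tool_pos"],o["contact_force"])
E
```

```text
38.075 [0.4014352  0.29591653 0.1602166 ] [-1.02458615  0.2582781   0.94744179]
```

View pics/f.png

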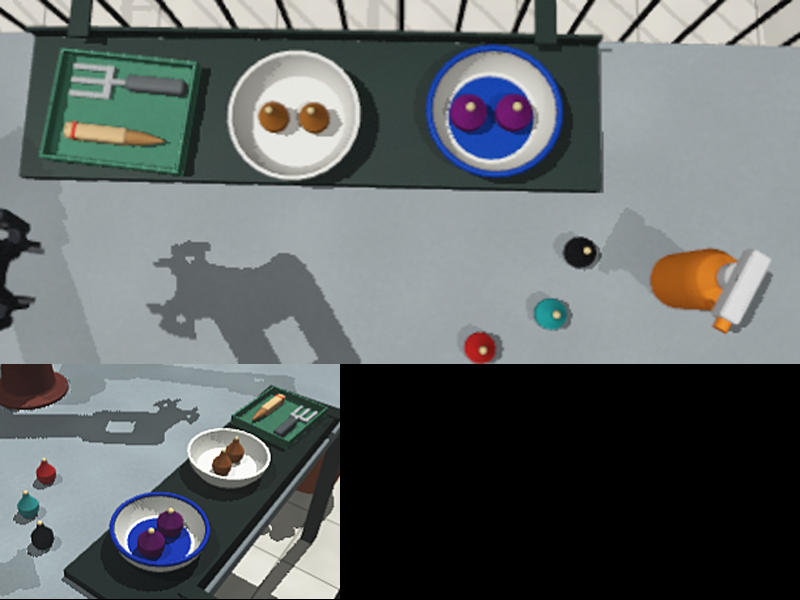

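The hyacinths stand upright at (469,112) and (514,112) in the blue pan, and the daffodils at (273,116) and (314,116) in the white pan. The dibber lies flat at (115,134) beside the fork, and the fork, bottle and look-alikes have not moved. I'm handing in.

```bash
python3 -c "
from station import ctrl
print(ctrl.finish_job())"
```

```text
the job is handed in; nothing more can be done
None
```

The job is handed in at about 38 s of the 118 s allowed: both hyacinths stand upright in the blue-rimmed pan, both daffodils in the all-white pan, and the dibber lies flat in the tray beside the fork, with fork and bottle unmoved in the final pictures.

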